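# Turn the instruction leaf at the packing bench

## Task

Set the two instruction stands for the next product: push the wide leaf right over its spine until it lies flat on the far side of its stand, and press the narrow leaf down flat on the near side of its own stand (the side towards the robot), where it already leans. Use only the fingertips or the outside of the fingers: do not take a leaf between the fingers, and never turn the narrow leaf over. Leave everything else on the bench where it is.

Things in the scene. Friction and masses are not known exactly. Their poses are not given: they have to be found in the camera images.
- wide_stand: sizes in mm: the wide instruction stand, fixed to the bench: a flat grey base 210 (along its x) x 150 (along its y) x 18 high with a spine across its middle along y. Origin at the centre of the underside; z up, x points from the near page field (on the robot's side) to the far page field. The stand may be turned by up to 17 degrees; the two stands take any two of three places, left, middle and right
- wide_spine (a point): middle of the wide stand's spine, on the hinge axis, 23 above the bench; axes as the stand's. Besides the leaf, only two hinge blocks at the ends of the spine, 32 high, stand above the base (sizes in mm)
- wide_edge (a point): middle of the free edge of the wide leaf, a rigid aluminium plate 130 wide along the spine, 5 thick, its free edge 90 from the hinge axis, about 90 g. The point lies in mid-thickness; its x points from the free edge to the spine, y along the spine (the stand's y), z is normal to the leaf, up when it lies on the near side (sizes in mm)
- wide_leaf (a joint): angle of the wide leaf in rad: 0 = flat on the near page field, pi/2 = upright, pi (3.14) = turned over, flat on the far page field; stops at 0 and pi, where the plate's mid-plane is 23 above the bench. Starts part-raised on the near side, 0.35 to 0.9. The hinge is stiff (about 0.13 N m) so the leaf stays at any angle where it is left and must be pushed all the way; 2 to 5 N at its free edge moves it
- narrow_stand: sizes in mm: the narrow instruction stand, fixed to the bench: a flat grey base 210 (along its x) x 90 (along its y) x 18 high with a spine across its middle along y. Origin at the centre of the underside; z up, x points from the near page field (on the robot's side) to the far page field. The stand may be turned by up to 17 degrees; the two stands take any two of three places, left, middle and right
- narrow_spine (a point): middle of the narrow stand's spine, on the hinge axis, 23 above the bench; axes as the stand's. Besides the leaf, only two hinge blocks at the ends of the spine, 32 high, stand above the base (sizes in mm)
- narrow_edge (a point): middle of the free edge of the narrow leaf, a rigid aluminium plate 70 wide along the spine, 5 thick, its free edge 90 from the hinge axis, about 50 g. The point lies in mid-thickness; its x points from the free edge to the spine, y along the spine (the stand's y), z is normal to the leaf, up when it lies on the near side (sizes in mm)
- narrow_leaf (a joint): angle of the narrow leaf in rad: 0 = flat on the near page field, pi/2 = upright, pi (3.14) = turned over, flat on the far page field; stops at 0 and pi, where the plate's mid-plane is 23 above the bench. Starts part-raised on the near side, 0.35 to 0.75. The hinge is stiff (about 0.13 N m) so the leaf stays at any angle where it is left and must be pushed all the way; 2 to 5 N at its free edge moves it
- handheld: handheld terminal, white with a yellow underside, 150 x 36 x 24 high, lying in the third place, between or beside the two stands; bystander; origin at the centre of its underside (sizes in mm)
- mouse: black computer mouse, 100 x 58 x 32; bystander; origin at the centre of its underside (sizes in mm)
- sensor: small blue sensor box, 50 x 30 x 34 with a black plug; bystander; origin at the centre of its underside (sizes in mm)
- label_roll: roll of blank labels standing on its flat side, 90 across, 50 high; bystander; origin at the centre of its underside (sizes in mm)
- parts_tray: empty black tray, 120 x 90 x 30; bystander; origin at the centre of its underside (sizes in mm)
- mug: white mug, 76 across, 90 high, with a handle; bystander; origin at the centre of its underside (sizes in mm)

How it is judged:
By the outcome, as a careful person would: the job done as asked, in the order asked, and still so for the second after the job is handed in, with the robot touching nothing.
It also fails if it takes over 58 s, if anything falls off the work surface, if the arm or the gripper's body presses on something with over 40 N, if the wrist force passes 120 N, or if a joint passes its speed limit or range.

## Robot

A 6-joint arm with a two-finger parallel gripper is mounted at the origin on the work surface. World frame = base frame: x ahead of the robot, y to its left, z up, the work surface at z = 0. Lengths are in m, angles in degrees, forces in N, time in s.
With the tool pointing down it reaches from about 0.35 to 0.875 m from the base axis. Payload 4.2 kg.
Tool frame: the origin (TCP) lies midway between the tips of the shut fingers; the grasp point (between the pads) lies 19 mm behind it; z points along the fingers, y is the line along which they close (so a half turn about z gives the same grasp; the last joint's range is limited). The gripper opens to 87 mm and grips with 3 to 60 N. Pads are 19 mm wide; open, the fingers measure 117 mm over their backs; the gripper's body (75 mm by 190 mm) begins 51 mm behind the grasp point.
Start: joints at [-51.876, 22.042, 0.453, 0, -68.411, -14.817], TCP at [0.247, -0.574, 0.223] pointing down, gripper open.
Joint ranges: [-179.83, 179.83], [-69.29, 118.12], [-61.27, 80.66], [-181.25, 117.63], [-171.15, -9.14], [-177.46, 177.46]. Speed limits (degrees/s): [159.86, 159.86, 180, 180, 180, 180].

## Interface

Orientations are given as a 3x3 rotation matrix whose columns are the frame's x, y, z axes.
In Python, from station import r, cams gives the robot as it stands.
- The arm moves only by the tool play_rows, never from a script. Its argument "commands" is text: rows parted by semicolons, each of 6 numbers parted by spaces: the shift along the world's x, y, z normalised to -1 to 1, where 1 is 30 mm, then the turn, a rotation vector about the world's x, y, z normalised to -1 to 1, where 1 is 0.15 rad. A call has 1 to 20 rows; each row shifts and turns the commanded pose from where the row before left it; what a row does not reach is not made up. A row lasts 1/10 s, in which the tool goes at most 50 mm and 8.59 degrees, less where a joint would pass 70% of its speed; a pose out of reach is approached as far as the arm can. A call with a number of a shift or a turn outside -1 to 1 is refused whole. A call with a gripper value outside its range is refused whole. "grip" is the finger opening in mm, from 0 to 87, set as the call begins (left out, the last holds). The fingers move at their own pace and stop on an object; the grip force is fixed at half the most. Time passes only in rows, so rows that do not move let the fingers close. It gives the time, the measured TCP pose, the force, the opening and the grip force at its end, in the units of the state.
- r.sense(): the state, without advancing time (a new reading comes with each control period).
- cams.capture(name): name is "scene" or "side" or "wrist"; returns (picture, depth): 480x640x3 uint8, blue, green, red; 480x640 float32, m along the optical axis (not along the pixel's ray), 0 where there is no reading.
- cams.camera_info(name): a dict with "mtx" (3x3 intrinsics, pixels), "R" (3x3) and "t" (3): a world point X has camera coordinates R X + t. Camera axes: x right, y down, z forward; pixel columns grow to the right and rows downward; lengths in m; the calibration is good to about 2 mm. A picture is of the moment at which its call begins: read the wrist's pose just before it. camera_info takes no time and is no camera call; for the wrist camera it gives the pose at the moment of the call.
- r.finish_job(): hands the job in; it is judged then, once.
The state is a dict: "time_s": time; "joints": joint angles; "joint_velocities": joint speeds; "effort": joint torques, N m; "tcp_pos": TCP position; "ee_rot": TCP orientation; "wrist_force": force on the tool from outside, world axes, zero at the start; "moment": the same for the moment, N m; "gripper_width": opening from 0.0 (shut) to 1.0 (fully open); "gripper_force": force on a finger pad.
Only numpy, scipy, OpenCV 4.12 (cv2) and the standard library are available. Lean on these libraries where they do the work, as an engineer would, in place of code of your own. Each camera call takes 0.05 s, during which the arm holds its last target. There are 200 camera calls.

## Working session

There is one attempt and no reset: what is moved stays moved. The work goes in short steps, Python scripts to look and compute and a tool call to move; the robot and the scene stay as the last step left them, time stands still between calls to the robot, and variables do not carry over. Pictures are saved under pics/ and viewed, at most 10 in all, crops included, and the job is handed in when it is done.

Besides the shell and the picture viewer there is one more tool, called after ">>>" as name(argument=value, ...) on one line, values as JSON. play_rows: Moves the arm, as the interface text tells. Scaled input: -1 to 1 covers 30 mm each way for a shift and 0.15 rad each way for a turn. Its arguments: {"type":"object","properties":{"commands":{"type":"string"},"grip":{"type":"number"}},"required":["commands"]}

```bash
mkdir -p pics; ls
python3 - <<'E'
from station import r,cams
import cv2,numpy as np
for n in("scene","side"):
    p,d=cams.capture(n); cv2.imwrite(f"pics/{n}0.png",p); np.savez(f"{n}0.npz",p=p,d=d,**cams.camera_info(n))
    print(n,cams.camera_info(n))
s=r.sense();print(s["time_s"],s["ee_rot"],s["tcp_pos"])
E
```

```text
pics
scene {'mtx': array([[593.42497711,   0.        , 325.17087006],
       [  0.        , 593.42497711, 240.09784143],
       [  0.        ,   0.        ,   1.        ]]), 'R': array([[ 0.77030545,  0.63739843,  0.01878161],
       [ 0.48248215, -0.56332309, -0.67072951],
       [-0.41694182,  0.52572839, -0.74146421]]), 't': array([-0.44795773, -0.23258141,  1.76393549])}
side {'mtx': array([[541.48898016,   0.        , 319.25419785],
       [  0.        , 541.48898016, 242.96149784],
       [  0.        ,   0.        ,   1.        ]]), 'R': array([[ 0.85816688, -0.5133566 ,  0.00382203],
       [-0.34905676, -0.58893734, -0.72891165],
       [ 0.37644254,  0.62419373, -0.6845971 ]]), 't': array([-0.50741338,  0.23890488,  1.44572167])}
0.1 [[-9.18445096e-01 -3.95547472e-01 -8.95573953e-04]
 [-3.95548466e-01  9.18443419e-01  1.76007677e-03]
 [ 1.26340086e-04  1.97077678e-03 -9.99998050e-01]] [ 0.24710182 -0.57349392  0.22155554]
```

View pics/scene0.png

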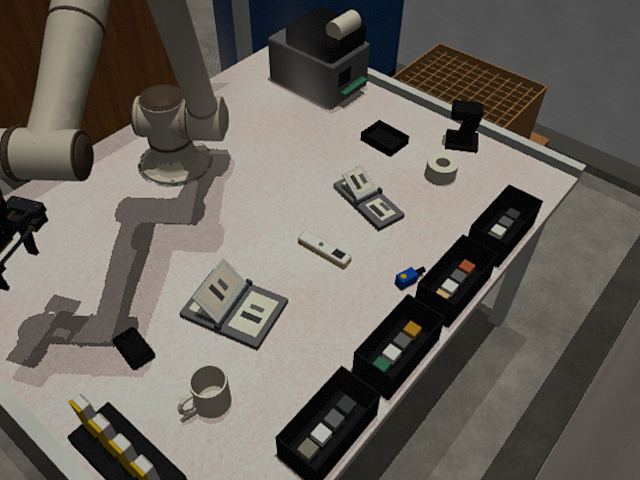

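View pics/side0.png

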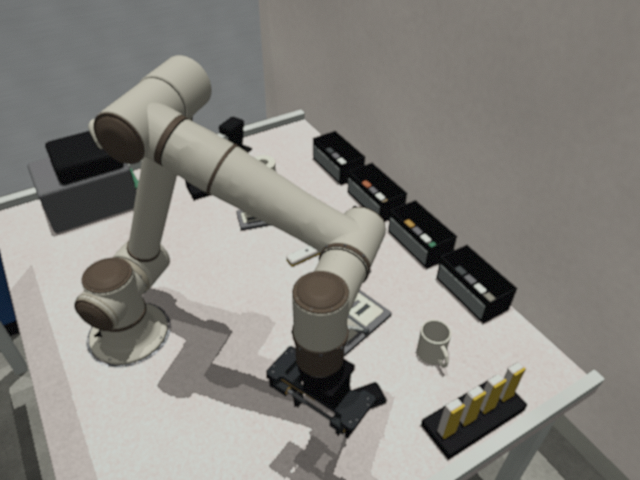

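The scene view shows the wide stand around (235,305), the narrow stand around (369,198), the handheld between them at (325,249), the mouse at (134,347) and the mug at (210,392). I'll enlarge crops of the two stands.

Run:
```python
import cv2,numpy as np
p=np.load("scene0.npz")["p"]
a=cv2.resize(p[250:360,170:300],None,fx=6,fy=6,interpolation=cv2.INTER_CUBIC)[:600]
# crop origin (170,250) x6=780x660 -> limit
a=cv2.resize(p[252:352,170:300],None,fx=6,fy=6,interpolation=cv2.INTER_CUBIC)
b=cv2.resize(p[155:235,320:420],None,fx=7,fy=7,interpolation=cv2.INTER_CUBIC)
cv2.imwrite("pics/w.png",a);cv2.imwrite("pics/n.png",b)
```

```text
(no output)
```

View pics/w.png

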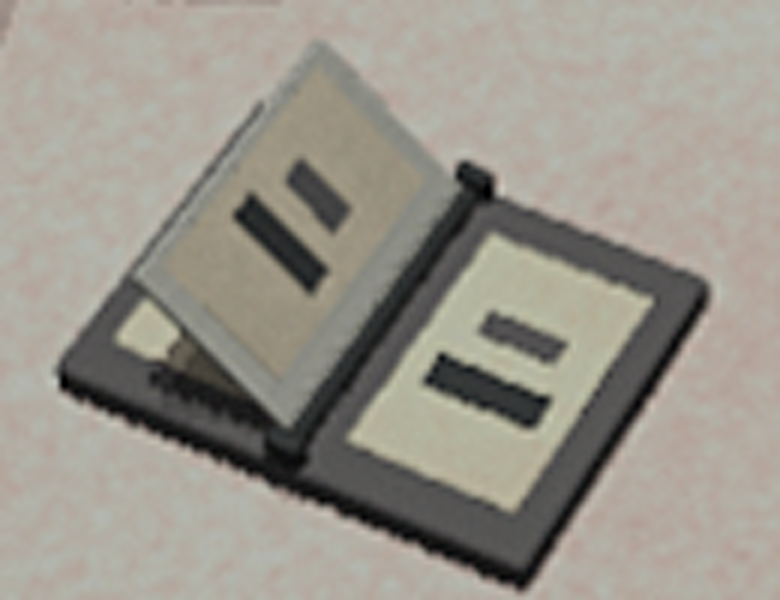

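View pics/n.png

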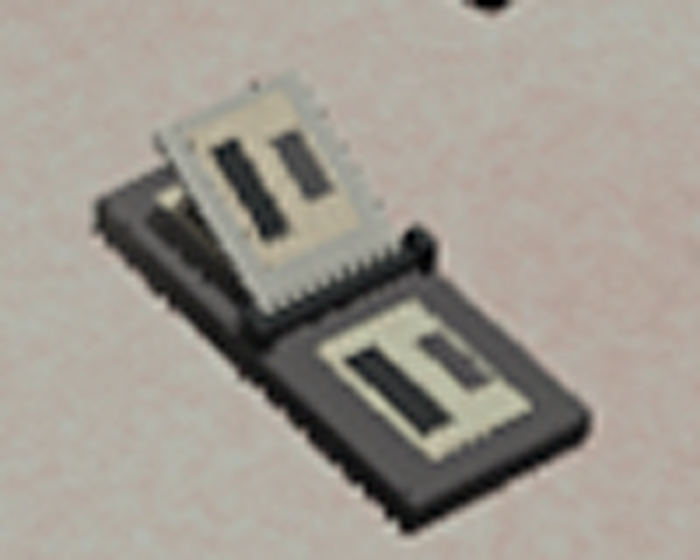

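The wide crop shows base top corners at (65,368), (522,572) and (706,285), and leaf free-edge corners at (138,270) and (320,42). The narrow crop shows base corners at (100,203), (408,512) and (588,415), and leaf edge corners at (157,137) and (290,75). I'll fit the poses from these.

```bash
cat > fit.py <<'E'
import numpy as np
from scipy.optimize import least_squares
D=np.load("scene0.npz");K,R,t,d=D["mtx"],D["R"],D["t"],D["d"]
def proj(X): c=np.atleast_2d(X)@R.T+t; q=c@K.T; return q[:,:2]/q[:,2:]
def ray(uv,z):
    v=R.T@np.linalg.inv(K)@np.array([*uv,1]); o=-R.T@t; return o+v*(z-o[2])/v[2]
def dep(u,v):
    z=d[int(round(v)),int(round(u))]; return R.T@(z*np.linalg.inv(K)@np.array([u,v,1])-t)
def pose(p,L):
    c,s=np.cos(p[2]),np.sin(p[2]); L=np.array(L,float)
    return np.c_[p[0]+c*L[:,0]-s*L[:,1],p[1]+s*L[:,0]+c*L[:,1],L[:,2]]
def model(p,W,w):
    h=W/2;b=[[-.105,-h,.018],[.105,-h,.018],[.105,h,.018]]
    a=p[3];e=[[-.09*np.cos(a)+.0025*np.sin(a),s*w/2,.023+.09*np.sin(a)+.0025*np.cos(a)] for s in(-1,1)]
    return pose(p,b+e)
E
python3 - <<'E'
from fit import *
C={"wide":(.15,.13,6,(170,252),[(65,368),(522,572),(706,285),(138,270),(320,42)]),
"narrow":(.09,.07,7,(320,155),[(100,203),(408,512),(588,415),(157,137),(290,75)])}
for n,(W,w,f,o,px) in C.items():
    uv=(np.array(px)+.5)/f-.5+o
    g=ray(uv.mean(0),.02)
    s=least_squares(lambda p:(proj(model(p,W,w))-uv).ravel(),[g[0],g[1],0,.6])
    print(n,s.x.round(4),"yawdeg",np.degrees(s.x[2]).round(1),"rms",np.sqrt(np.mean(s.fun**2)).round(2))
    print(s.fun.reshape(-1,2).round(1).tolist()); print(model(s.x,W,w).round(3).tolist())
# depth checks: wide leaf centre, far page fields
for u,v in[(218,285),(252,313),(355,182),(382,208),(325,249),(313,240),(345,262),(134,347),(210,375),(195,403)]: print((u,v),dep(u,v).round(3))
E
```

```text
wide [ 0.5198 -0.2614  0.2398  0.7855] yawdeg 13.7 rms 0.96
[[-1.9, -0.6], [0.3, 0.2], [1.5, -0.6], [-0.5, 1.2], [0.7, -0.5]]
[[0.436, -0.359, 0.018], [0.64, -0.309, 0.018], [0.604, -0.164, 0.018], [0.475, -0.339, 0.088], [0.444, -0.213, 0.088]]
narrow [ 0.5402  0.2349 -0.2819  0.4396] yawdeg -16.2 rms 0.57
[[-1.0, -0.8], [0.2, -0.0], [0.7, 0.6], [-0.6, 0.1], [0.7, -0.1]]
[[0.427, 0.221, 0.018], [0.629, 0.163, 0.018], [0.654, 0.249, 0.018], [0.453, 0.224, 0.064], [0.473, 0.291, 0.064]]
(218, 285) [ 0.479 -0.267  0.068]
(252, 313) [ 0.566 -0.25   0.016]
(355, 182) [0.492 0.237 0.049]
(382, 208) [0.594 0.228 0.02 ]
(325, 249) [0.574 0.007 0.027]
(313, 240) [0.528 0.014 0.022]
(345, 262) [0.637 0.01  0.021]
(134, 347) [ 0.443 -0.489  0.034]
(210, 375) [ 0.628 -0.434  0.05 ]
(195, 403) [ 0.649 -0.496  0.046]
```

>>> play_rows(commands="0.47 0.8 -0.2 0 0 -0.093;0.47 0.8 -0.2 0 0 -0.093;0.47 0.8 -0.2 0 0 -0.093;0.47 0.8 -0.2 0 0 -0.093;0.47 0.8 -0.2 0 0 -0.093;0.47 0.8 -0.2 0 0 -0.093;0.47 0.8 -0.2 0 0 -0.093;0.47 0.8 -0.2 0 0 -0.093;0.47 0.8 -0.2 0 0 -0.093;0.47 0.8 -0.2 0 0 -0.093;0.47 0.8 -0.2 0 0 -0.093;0.47 0.8 -0.2 0 0 -0.093;0 0 0 0 0 0;0 0 0 0 0 0", grip=0)

```text
time_s: 1.5
tcp_pos: [0.4165, -0.2856, 0.1503]
ee_rot: [[-0.971, -0.239, -0.001], [-0.239, 0.971, 0.0], [0.001, 0.0, -1.0]]
wrist_force: [-0.4, -0.3, 0.3]
gripper_width: 0.006
gripper_force: 0.0
```

Run:
```python
import numpy as np
S=np.array([.5198,-.2614]);c,s=np.cos(.2398),np.sin(.2398);h=.0095
P=[]
for a in np.r_[.75:np.pi:13j]:
    if a<np.pi/2: x=-.09*np.cos(a)-.0025*np.sin(a)-h; z=.023+.09*np.sin(a)-.02
    else: x=-.07*np.cos(a)-.0025*np.sin(a)-h; z=.023+.07*np.sin(a)-.0025*np.cos(a)
    P.append([S[0]+c*x,S[1]+s*x,z])
P=np.array(P);print(P.round(4));print((np.diff(P,axis=0)/.03).round(2))
```

```text
[[ 0.4449 -0.2797  0.0643]
 [ 0.4577 -0.2766  0.0762]
 [ 0.4725 -0.273   0.0851]
 [ 0.4889 -0.269   0.0908]
 [ 0.5061 -0.2648  0.093 ]
 [ 0.5201 -0.2613  0.0924]
 [ 0.5332 -0.2581  0.0891]
 [ 0.5455 -0.2551  0.0831]
 [ 0.5563 -0.2525  0.0748]
 [ 0.5654 -0.2502  0.0645]
 [ 0.5723 -0.2486  0.0525]
 [ 0.5767 -0.2475  0.0393]
 [ 0.5786 -0.247   0.0255]]
[[ 0.42  0.1   0.39]
 [ 0.49  0.12  0.3 ]
 [ 0.54  0.13  0.19]
 [ 0.57  0.14  0.07]
 [ 0.47  0.11 -0.02]
 [ 0.44  0.11 -0.11]
 [ 0.41  0.1  -0.2 ]
 [ 0.36  0.09 -0.28]
 [ 0.3   0.07 -0.35]
 [ 0.23  0.06 -0.4 ]
 [ 0.15  0.04 -0.44]
 [ 0.06  0.01 -0.46]]
```

>>> play_rows(commands="0 0 -0.72 0 0 0;0 0 -0.72 0 0 0;0 0 -0.72 0 0 0;0 0 -0.72 0 0 0;0 0 0 0 0 0;0.31 0.065 0 0 0 0;0.31 0.065 0 0 0 0;0.31 0.065 0 0 0 0;0.21 0.05 0.2 0 0 0;0.21 0.05 0.19 0 0 0;0.25 0.06 0.15 0 0 0;0.24 0.06 0.15 0 0 0;0.27 0.065 0.1 0 0 0;0.27 0.065 0.09 0 0 0;0.29 0.07 0.04 0 0 0;0.28 0.07 0.03 0 0 0;0 0 0 0 0 0")

```text
time_s: 3.2
tcp_pos: [0.5068, -0.2653, 0.0927]
ee_rot: [[-0.971, -0.238, 0.002], [-0.238, 0.971, -0.001], [-0.002, -0.001, -1.0]]
wrist_force: [-0.2, 0.6, 0.1]
gripper_width: 0.006
gripper_force: 0.0
```

Run:
```python
from station import r,cams
import cv2
p,d=cams.capture("scene");cv2.imwrite("pics/s1.png",cv2.resize(p[150:370,140:430],None,fx=2.7,fy=2.7))
```

```text
(no output)
```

View pics/s1.png

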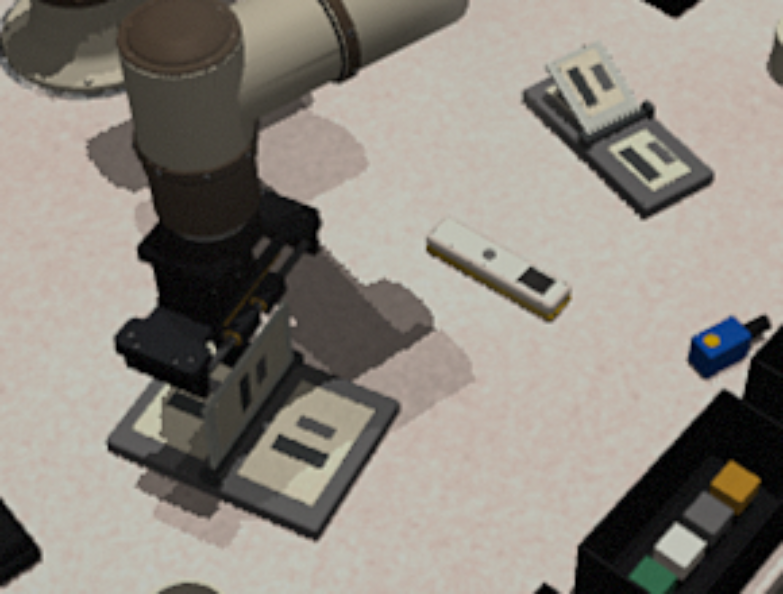

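The leaf is upright at crop (250,385), with the fingers behind it. I'll continue over the arc and finish with a slight press.

>>> play_rows(commands="0.24 0.06 -0.01 0 0 0;0.23 0.05 -0.01 0 0 0;0.22 0.055 -0.05 0 0 0;0.22 0.055 -0.06 0 0 0;0.21 0.05 -0.1 0 0 0;0.2 0.05 -0.1 0 0 0;0.18 0.045 -0.14 0 0 0;0.18 0.045 -0.14 0 0 0;0.15 0.035 -0.17 0 0 0;0.15 0.035 -0.18 0 0 0;0.12 0.03 -0.2 0 0 0;0.11 0.03 -0.2 0 0 0;0.08 0.02 -0.22 0 0 0;0.07 0.02 -0.22 0 0 0;0.03 0.01 -0.23 0 0 0;0.03 0 -0.2 0 0 0;0 0 0 0 0 0")

```text
time_s: 4.95
tcp_pos: [0.5783, -0.2478, 0.026]
ee_rot: [[-0.971, -0.238, 0.001], [-0.238, 0.971, -0.0], [-0.001, -0.001, -1.0]]
wrist_force: [-0.0, 0.8, 1.1]
gripper_width: 0.003
gripper_force: 1.0
```

>>> play_rows(commands="0 0 -0.03 0 0 0;0 0 -0.03 0 0 0;0 0 0 0 0 0;0 0 0 0 0 0")

```text
time_s: 5.35
tcp_pos: [0.5784, -0.2478, 0.0258]
ee_rot: [[-0.971, -0.238, 0.002], [-0.238, 0.971, -0.001], [-0.002, -0.001, -1.0]]
wrist_force: [-2.9, 2.0, 9.8]
gripper_width: 0.002
gripper_force: 5.0
```

>>> play_rows(commands="0 0 0.3 0 0 0;0 0 0.8 0 0 0;0 0 1 0 0 0;0 0 1 0 0 0;0 0 1 0 0 0;0 0 0 0 0 0")

```text
time_s: 5.95
tcp_pos: [0.5807, -0.2487, 0.1522]
ee_rot: [[-0.971, -0.238, 0.01], [-0.238, 0.971, -0.003], [-0.009, -0.005, -1.0]]
wrist_force: [0.3, -0.4, 0.1]
gripper_width: 0.007
gripper_force: 0.0
```

>>> play_rows(commands="-0.168 0.835 0 0 0 -0.175;-0.168 0.835 0 0 0 -0.175;-0.168 0.835 0 0 0 -0.175;-0.168 0.835 0 0 0 -0.175;-0.168 0.835 0 0 0 -0.175;-0.168 0.835 0 0 0 -0.175;-0.168 0.835 0 0 0 -0.175;-0.168 0.835 0 0 0 -0.175;-0.168 0.835 0 0 0 -0.175;-0.168 0.835 0 0 0 -0.175;-0.168 0.835 0 0 0 -0.175;-0.168 0.835 0 0 0 -0.175;-0.168 0.835 0 0 0 -0.175;-0.168 0.835 0 0 0 -0.175;-0.168 0.835 0 0 0 -0.175;-0.168 0.835 0 0 0 -0.175;-0.168 0.835 0 0 0 -0.175;-0.168 0.835 0 0 0 -0.175;-0.168 0.835 0 0 0 -0.175;-0.168 0.835 0 0 0 -0.175")

```text
time_s: 7.95
tcp_pos: [0.4763, 0.2542, 0.1463]
ee_rot: [[-0.959, 0.283, -0.001], [0.283, 0.959, -0.0], [0.001, -0.0, -1.0]]
wrist_force: [0.2, 0.3, -0.6]
gripper_width: 0.007
gripper_force: 0.0
```

>>> play_rows(commands="0 0 0 0 0 0;0 0 0 0 0 0")

```text
time_s: 8.15
tcp_pos: [0.4764, 0.2533, 0.1462]
ee_rot: [[-0.96, 0.281, -0.001], [0.281, 0.96, -0.001], [0.001, -0.001, -1.0]]
wrist_force: [-0.2, -0.1, -0.6]
gripper_width: 0.004
gripper_force: 0.0
```

>>> play_rows(commands="0 0 -0.64 0 0 0;0 0 -0.64 0 0 0;0 0 -0.64 0 0 0;0 0 -0.64 0 0 0;0 0 -0.16 0 0 0;0 0 -0.16 0 0 0;0 0 -0.16 0 0 0;0 0 -0.16 0 0 0;0 0 -0.16 0 0 0;0 0 -0.16 0 0 0;0 0 -0.16 0 0 0;0 0 -0.16 0 0 0;0 0 -0.16 0 0 0;0 0 0 0 0 0")

```text
time_s: 9.55
tcp_pos: [0.4766, 0.2531, 0.0262]
ee_rot: [[-0.96, 0.282, -0.001], [0.282, 0.96, -0.001], [0.0, -0.001, -1.0]]
wrist_force: [-1.1, 1.3, 0.8]
gripper_width: 0.006
gripper_force: 0.0
```

>>> play_rows(commands="0 0 -0.04 0 0 0;0 0 -0.03 0 0 0;0 0 0 0 0 0;0 0 0 0 0 0")

```text
time_s: 9.95
tcp_pos: [0.4768, 0.2532, 0.0257]
ee_rot: [[-0.96, 0.281, 0.0], [0.281, 0.96, -0.0], [-0.0, -0.0, -1.0]]
wrist_force: [-2.0, -0.7, 6.9]
gripper_width: 0.01
gripper_force: 3.3
```

>>> play_rows(commands="0 0 0.3 0 0 0;0 0 0.8 0 0 0;0 0 1 0 0 0;0 0 1 0 0 0;-0.5 0 1 0 0 0;-0.5 0 1 0 0 0;-0.5 0 1 0 0 0;0 0 0 0 0 0;0 0 0 0 0 0")

```text
time_s: 10.85
tcp_pos: [0.4317, 0.2534, 0.2088]
ee_rot: [[-0.96, 0.281, 0.001], [0.281, 0.96, 0.002], [-0.001, 0.002, -1.0]]
wrist_force: [0.1, 0.3, 0.0]
gripper_width: 0.007
gripper_force: 0.0
```

Run:
```python
from station import r,cams
import cv2,numpy as np
p,d=cams.capture("scene");cv2.imwrite("pics/s2.png",cv2.resize(p[150:370,140:430],None,fx=2.7,fy=2.7))
import fit
fit.d=d
W=fit.pose([.5198,-.2614,.2398],[[x,y,.0255] for x in(.03,.08) for y in(-.05,.05)])
N=fit.pose([.5402,.2349,-.2819],[[x,y,.0255] for x in(-.03,-.08) for y in(-.025,.025)])
for X in(W,N): print([fit.dep(*q).round(3)[2] for q in fit.proj(X)])
print(r.sense()["tcp_pos"])
```

```text
[np.float64(0.022), np.float64(0.028), np.float64(0.03), np.float64(0.03)]
[np.float64(0.031), np.float64(0.027), np.float64(0.021), np.float64(0.032)]
[0.43151649 0.25307705 0.20771013]
```

View pics/s2.png

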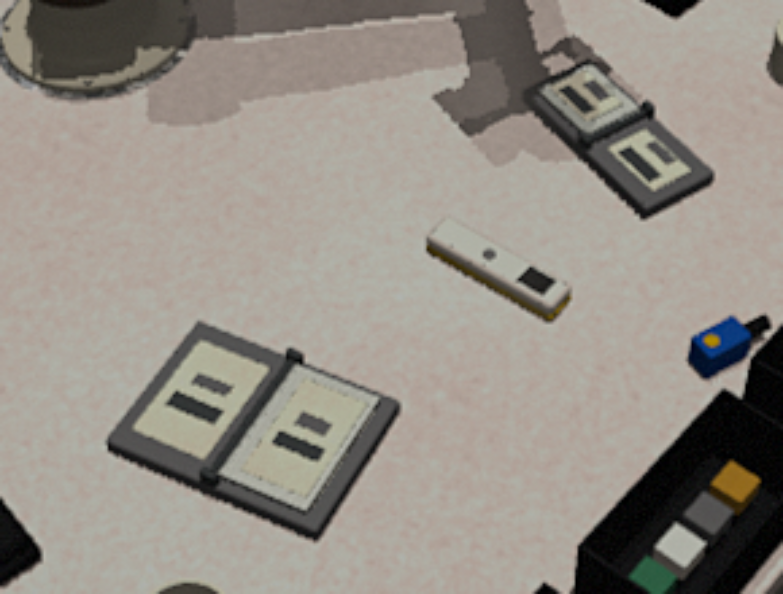

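The wide leaf lies flat on the far side at (300,435) and the narrow leaf flat on the near side at (590,95). The handheld and sensor haven't moved.

```bash
python3 -c "
from station import r
print(r.finish_job())"
```

```text
the job is handed in; nothing more can be done
None
```

The wide leaf is turned over and lies flat on the far side, the narrow leaf is pressed flat on the near side, nothing else was touched, and the job is handed in.

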